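# Fetch the spare plate from under the embosser's flap

### The arm

A 7-joint arm with a two-finger parallel gripper is mounted at the origin on the work surface. World frame = base frame: x ahead of the robot, y to its left, z up, the work surface at z = 0. Lengths are in m, angles in rad, forces in N, time in s.
With the tool pointing down it reaches from about 0.4 to 0.875 m from the base axis. Payload 6.5 kg.
Tool frame: the origin (TCP) lies midway between the tips of the shut fingers; the grasp point (between the pads) lies 19 mm behind it; z points along the fingers, y is the direction in which the jaws open and shut (so a half turn about z gives the same grasp; the last joint's range is limited). The gripper opens to 85 mm and grips with 20 to 120 N. Pads are 22 mm wide; open, the fingers measure 114 mm over their backs; the gripper's body (76 mm by 85 mm) begins 54 mm behind the grasp point. The pads swing forward as they close: fully open they stand 13 mm farther back than shut.
Start: joints at [1.144, 0.536, -0.004, 1.538, 0.003, 1.067, -0.071], TCP at [0.229, -0.608, 0.196] pointing down, gripper open.
Joint ranges: [-2.7, 2.7], [-0.37, 2.16], [-1.27, 1.26], [0.24, 2.4], [-1.31, 4.45], [0.19, 1.91], [-2.76, 2.76]. Speed limits (rad/s): [2.39, 2.39, 3.14, 3.14, 3.14, 3.14, 3.14].

### API

Orientations are given as [roll, pitch, yaw] about the fixed x, y, z axes, in that order (R = Rz(yaw) Ry(pitch) Rx(roll)).
In Python, from workcell import ctrl gives the robot as it stands.
- The arm moves only by the shell command python3 -m pendant 'ROWS' [FORCE]. ROWS is JSON, a list that holds one entry, the list of rows, each a list of 7 numbers: the finger opening in cm, from 0 to 8.54, then the shift along the tool's x, y, z in cm, then the turn, a rotation vector about the tool's x, y, z in rad. In form: [[[gripper, tx, ty, tz, wx, wy, wz], ...]]. A call has 1 to 8 rows; each row shifts and turns the commanded pose from where the row before left it, along the tool's axes as they then stand; what a row does not reach is not made up. A row lasts 1/12 s, in which the tool goes at most 41.7 mm and 7.16 degrees, less where a joint would pass 70% of its speed; a pose out of reach is approached as far as the arm can. A call is refused whole if a number of a shift passes 4.17 or a number of a turn 0.125, either way. A call with a gripper value outside its range is refused whole. The fingers move at their own pace and stop on an object; FORCE is the grip in N (left out, the last holds). Time passes only in rows, so rows that do not move let the fingers close. It gives the time, the measured TCP pose, the force and the opening at its end, in the units of the state.
- ctrl.get_obs(): the state, without advancing time (a new reading comes with each control period).
- ctrl.get_image(name): name is "scene" or "side" or "wrist"; returns the picture (384x512x3 uint8, red, green, blue); there is no depth.
- ctrl.camera_info(name): a dict with "fx", "fy", "cx", "cy" (pixels), "k1" (the pictures are not rectified: a ray, as slopes to the right and down, at radius r is drawn at 1 + k1 r^2 times it, then the intrinsics apply), "rvec" (rotation vector, rad) and "tvec" (3), from world to camera coordinates, as OpenCV has them; the wrist camera has in their place "T_tool_cam" (4x4, takes a point from camera to tool coordinates, whose origin is the TCP and whose axes are the flange's). Camera axes: x right, y down, z forward; pixel columns grow to the right and rows downward; lengths in m; the calibration is good to about 2 mm. A picture is of the moment at which its call begins: read the wrist's pose just before it. camera_info takes no time and is no camera call.
- ctrl.job_done(): hands the job in, once; it reports no verdict.
The state is a dict: "t": time; "q": joint angles; "qd": joint speeds; "joint_efforts": joint torques, N m; "eef_pos": TCP position; "tool_rot": TCP orientation; "force": force on the tool from outside, world axes, zero at the start; "moment": the same for the moment, N m; "width": opening from 0.0 (shut) to 1.0 (fully open).
Only numpy, scipy, OpenCV 4.12 (cv2) and the standard library are available. Lean on these libraries where they do the work, as an engineer would, in place of code of your own. Each camera call takes 0.05 s, during which the arm holds its last target.

### The job

Get ready to change the plate of the embosser: first push both of its round black caps down fully home, which locks the rollers, then lift the grey cover flap by its tab until it stands upright and leave it standing open, and draw the spare plate hidden beneath it up out of its slot by its black tab. Finish holding the plate still and upright in the gripper, tab uppermost, over the middle of the black cutting mat with its lower edge about 15 cm above the mat: do not put it down or let go. Leave the caps down and the other things on the table where they are.

Things in the scene. Friction and masses are not known exactly. Their poses are not given: they have to be found in the camera images.
- machine: the embosser: white, fixed, on the table's left or right, turned up to 0.25 rad. Origin on the table; spans x -105 to +95, y -120 to +120 mm. x points from its front (robot side) to its back, y to its left, z up. Front ledge: x -105 to -66, top at z 70 mm, carries two caps. Main block behind: top at z 100 mm, with a well under the flap (x -58 to +50, y -66 to +66, floor z 52 mm)
- slot (a point): middle of the mouth of the slot in the well's floor that holds the spare plate on edge: 73 mm along the machine's x, 9 mm along y, 40 mm deep; at x -15, y 0, z 52 mm of the machine
- cap_left (a joint): how far the left push cap (at x -85, y +95 mm of the machine) is pressed, m: 0 fully up, 0.008 fully home. It starts raised, at 0 to 0.003, resists with about 4 N of friction, has no spring and stays where it is pushed
- cap_right (a joint): the same for the right push cap (at x -85, y -95 mm of the machine)
- cap_left_top (a point): centre of the top face of the left cap, a black disc of diameter 30 mm; its top stands 14 mm above the ledge at joint 0 and 6 mm above it when fully home
- cap_right_top (a point): the same for the right cap
- flap (a joint): angle of the cover flap, rad: 0 shut, 1.57 upright, 1.9 its stop. A grey panel 118 x 144 x 6 mm, 0.12 kg, lying on the main block, hinged at its back edge; starts at 0 to 0.06. Friction (about 0.14 N m) lets it stay at any angle
- flap_tab (a point): middle of the flap's pull tab, a disc of diameter 20 mm on edge, 12 mm thick along the machine's y, on a 10 mm wide neck in the flap's plane: 28 mm beyond the panel's front edge, 146 mm from the hinge and 4 mm above the hinge line when shut. It then overhangs the ledge by 34 mm; pinch it from above along the machine's y: it can turn between the pads as the flap swings
- flap_hinge (a point): middle of the flap's hinge line, which runs along the machine's y, at x +60, z 100.5 mm of the machine
- plate: spare embossing plate, 0.08 to 0.15 kg, hidden under the flap: aluminium, 70 mm long (x), 6 mm thick (y), 50 mm tall (z), standing on edge, with a black grip tab on its upper edge (30 x 10 x 32 mm, up to 82 mm above the lower edge). Origin at the middle of its lower edge; its axes start parallel to the machine's
- plate_tab (a point): middle of the plate's grip tab, 65.5 mm above the plate's lower edge; the tab is 10 mm thick along the plate's y. In the slot it is 78 mm above the table and its top is 6 mm below the shut flap
- mat: the small black cutting mat with white grid lines, 200 x 200 x 3 mm, fixed flat on the table; origin under its centre. On the other side of the table from the embosser
- eraser: white eraser, 55 x 24 x 14 mm, lying on the cutting mat near its edge; origin under its centre; bystander, loose, leave alone
- ink_pad: closed black ink pad, 70 x 50 x 18 mm, on the table between the embosser and the mat; origin under its centre; bystander, loose, leave alone
- paint_jar: white jar, diameter 48, height 55 mm, on the table between the embosser and the mat; origin under its centre; bystander, loose, leave alone
- card_block: block of blank cards, 100 x 75 x 30 mm, at the left side of the table; origin under its centre; bystander, loose, leave alone
- wood_stamp: wooden stamp block, 50 x 35 x 30 mm, at the right side of the table; origin under its centre; bystander, loose, leave alone

How it is judged:
On the way, in this order (a step that is already met when the one before it is completed fails the run):
1. both caps pushed down fully home, the flap not yet lifted (value of joint each of cap_left, cap_right above 0.0065 m and value of joint flap below 0.3 rad), for 0.2 s.
2. flap lifted until it stands about upright, the plate still in its slot (value of joint flap above 1.35 rad and z of plate in the frame of machine below 0.03 m), for 0.2 s.
3. plate drawn up out of the machine in the gripper (z of plate in the frame of machine above 0.08 m and contact force between plate and the fingers above 0.5 N), for 0.1 s.
At the end, for the whole second after the job is handed in: Both caps pressed at least 6.5 of 8 mm, the flap open beyond 1.2 rad, and the plate held still (under 0.03 m/s) in the fingers and touching nothing of the machine, upright within 15 degrees, its lower edge 10 to 21 cm above the table and within 5 cm, seen from above, of the mat's centre (value of joint each of cap_left, cap_right above 0.0065 m and value of joint flap above 1.2 rad and horizontal distance between plate and mat below 0.05 m and height (world z) of plate between 0.1 and 0.21 m and angle between plate's own z axis and vertical below 0.26 rad and contact force between plate and the fingers above 0.5 N and contact force between plate and machine below 0.1 N and linear speed of plate below 0.03 m/s); the arm keeps its last pose, push and grip.
It fails at once if another thing on the table (eraser, ink pad, paint jar, card block or stamp) moved by more than 3 cm (distance of any of eraser, ink_pad, paint_jar, card_block, wood_stamp from where it was at the start of the episode above 0.03 m).
It also fails if it takes over 70 s, if anything falls off the work surface, if the arm or the gripper's body presses on something with over 40 N, if the wrist force passes 120 N, or if a joint passes its speed limit or range.

## Working session

There is one attempt and no reset: what is moved stays moved. The work goes in short steps, Python scripts to look and compute and a shell command to move; the robot and the scene stay as the last step left them, time stands still between calls to the robot, and variables do not carry over. Pictures are saved under pics/ and viewed, and the job is handed in when it is done.

```bash
mkdir -p pics; ls; python3 - <<'E'
from workcell import ctrl
import cv2
o=ctrl.get_obs();print(o)
for n in["scene","side","wrist"]:
    print(n,ctrl.camera_info(n))
    cv2.imwrite(f"pics/{n}0.png",ctrl.get_image(n)[:,:,::-1])
E
```

```text
pics
{'t': 0.0, 'q': array([ 1.14382909,  0.53720893, -0.00443759,  1.53888405,  0.00260134,
        1.06728107, -0.07119248]), 'qd': array([-5.38758942e-04,  4.12156755e-04,  2.19708297e-04, -1.42718418e-03,
       -7.75918349e-04,  6.65471006e-05, -3.79289802e-04]), 'joint_efforts': array([-3.41411260e-05, -5.83417153e+01,  1.04855921e+00, -2.59104431e+01,
        1.23522335e-02,  9.57585551e-03,  7.53669639e-06]), 'eef_pos': array([ 0.22917434, -0.60750955,  0.19468118]), 'tool_rot': array([-3.13982189e+00,  1.31669187e-04,  3.60846592e-01]), 'force': array([ 0.60472017, -0.91393008,  0.41653428]), 'moment': array([ 0.00281099, -0.04930538,  0.01824927]), 'width': 0.9989898983634038}
scene {'fx': 412.75202315297923, 'fy': 412.75202315297923, 'cx': 254.72942685504736, 'cy': 192.79861883472162, 'k1': -0.02752757092996223, 'rvec': array([ 1.395094  ,  2.34164726, -0.72286661]), 'tvec': array([ 0.22857426, -0.34133949,  1.69189477])}
side {'fx': 489.05293826112865, 'fy': 489.05293826112865, 'cx': 249.8449481123893, 'cy': 195.43239825121734, 'k1': -0.18156418214368536, 'rvec': array([ 0.08898031, -2.85930216,  1.24260196]), 'tvec': array([0.51971956, 0.08639962, 1.51661451])}
wrist {'fx': 272.6559688690393, 'fy': 272.6559688690393, 'cx': 255.61042770275787, 'cy': 193.94520853647927, 'k1': 0.01404448199833431, 'T_tool_cam': array([[ 3.63800971e-04, -9.62696509e-01, -2.70583259e-01,
         6.87147507e-02],
       [ 9.99999931e-01,  3.70609209e-04,  2.59319577e-05,
        -9.10505814e-05],
       [ 7.53160426e-05, -2.70583250e-01,  9.62696577e-01,
        -1.78645686e-01],
       [ 0.00000000e+00,  0.00000000e+00,  0.00000000e+00,
         1.00000000e+00]])}
```

View pics/scene0.png

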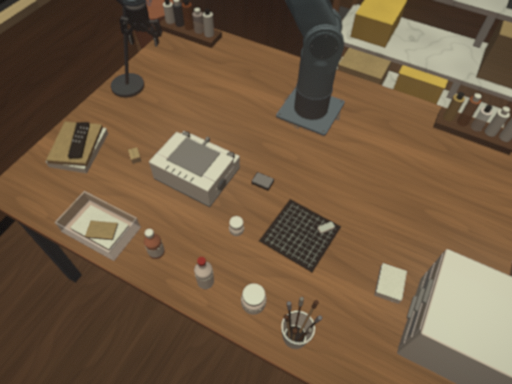

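View pics/side0.png

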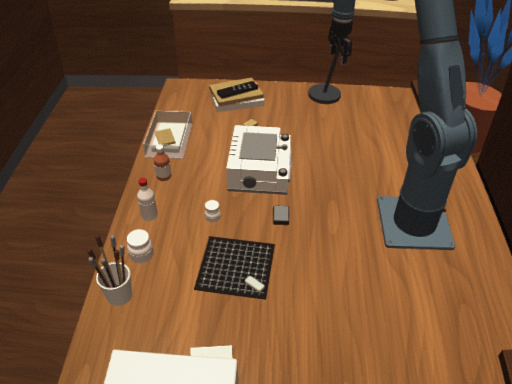

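View pics/wrist0.png

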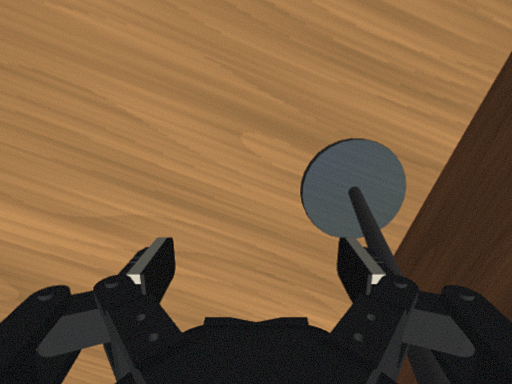

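```bash
cat > h.py <<'E'
import numpy as np,cv2
from scipy.spatial.transform import Rotation as R
from workcell import ctrl
def cam(n,o=None):
    c=ctrl.camera_info(n)
    if n=="wrist":
        o=o or ctrl.get_obs()
        T=np.eye(4);T[:3,:3]=R.from_euler('xyz',o['tool_rot']).as_matrix();T[:3,3]=o['eef_pos']
        W=T@c['T_tool_cam'];Rc=W[:3,:3].T;t=-Rc@W[:3,3]
    else: Rc=R.from_rotvec(c['rvec']).as_matrix();t=np.array(c['tvec'])
    K=np.array([[c['fx'],0,c['cx']],[0,c['fy'],c['cy']],[0,0,1]]);return K,c['k1'],Rc,t
def proj(C,P):
    K,k,Rc,t=C;p=np.atleast_2d(P)@Rc.T+t;s=p[:,:2]/p[:,2:];s=s*(1+k*(s**2).sum(1,keepdims=True))
    return s*[K[0,0],K[1,1]]+K[:2,2]
def ray(C,uv):
    K,k,Rc,t=C
    s=cv2.undistortPoints(np.array(uv,float).reshape(-1,1,2),K,np.array([k,0,0,0.])).reshape(-1,2)
    d=np.c_[s,np.ones(len(s))]@Rc;return -Rc.T@t,d
def onz(C,uv,z):
    o,d=ray(C,uv);return o+d*((z-o[2])/d[:,2:])
def tri(rs):
    A=np.zeros((3,3));b=np.zeros(3)
    for o,d in rs:
        d=d/np.linalg.norm(d);M=np.eye(3)-np.outer(d,d);A+=M;b+=M@o
    return np.linalg.solve(A,b)
def save(n,img,crop=None,s=1):
    if crop: x0,y0,x1,y1=crop;img=img[y0:y1,x0:x1]
    cv2.imwrite(f"pics/{n}.png",cv2.resize(img[:,:,::-1],None,fx=s,fy=s,interpolation=cv2.INTER_CUBIC))
E
python3 - <<'E'
import cv2
for n,c in(("scene",(140,120,250,210)),("side",(215,110,305,200))):
    i=cv2.imread(f"pics/{n}0.png");x0,y0,x1,y1=c
    cv2.imwrite(f"pics/{n}0c.png",cv2.resize(i[y0:y1,x0:x1],None,fx=6,fy=6,interpolation=cv2.INTER_CUBIC))
from h import *
S=cv2.imread("pics/scene0.png");D=cv2.imread("pics/side0.png")
# mat: dark blob
for n,I,c in(("scene",S,(255,195,345,275)),("side",D,(190,230,280,300))):
    x0,y0,x1,y1=c;m=(I[y0:y1,x0:x1].max(2)<60).astype(np.uint8)
    m=cv2.morphologyEx(m,cv2.MORPH_CLOSE,np.ones((7,7)))
    k=max(cv2.findContours(m,0,2)[0],key=cv2.contourArea)
    box=cv2.boxPoints(cv2.minAreaRect(k))+[x0,y0];h=cv2.approxPolyDP(cv2.convexHull(k),4,True).reshape(-1,2)+[x0,y0]
    C=cam(n);p=onz(C,h,.003);print(n,h.tolist(),p.round(3).tolist(),p.mean(0).round(4))
E
```

```text
scene [[290, 201], [339, 227], [312, 270], [261, 240]] [[0.45, 0.12, 0.003], [0.466, 0.308, 0.003], [0.651, 0.291, 0.003], [0.633, 0.103, 0.003]] [0.5501 0.2056 0.003 ]
side [[209, 237], [273, 244], [265, 299], [194, 288]] [[0.638, 0.101, 0.003], [0.445, 0.116, 0.003], [0.46, 0.315, 0.003], [0.656, 0.291, 0.003]] [0.5498 0.2058 0.003 ]
```

View pics/scene0c.png

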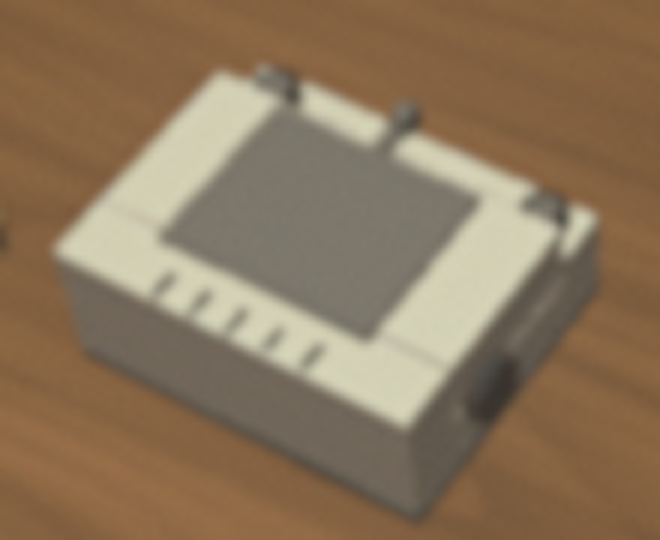

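View pics/side0c.png

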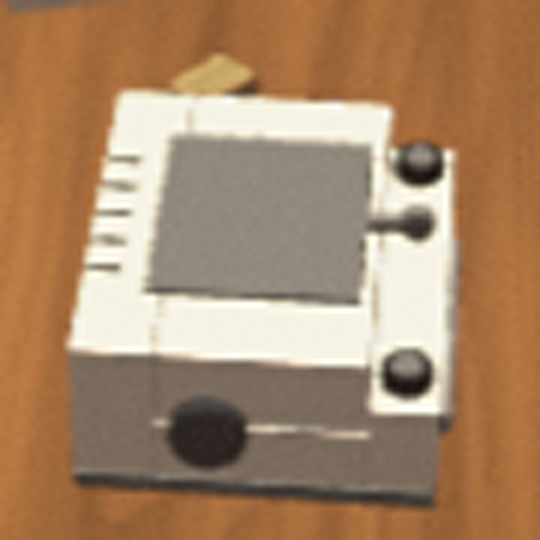

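```bash
python3 - <<'E'
from h import *
S=cam("scene");D=cam("side")
f=lambda L,o:[[x/6-.4+o[0],y/6-.4+o[1]] for x,y in L]
a=onz(S,f([(55,250),(405,425),(222,72)],(140,120)),.1)
b=onz(D,f([(118,93),(70,348)],(215,110)),.1)
b2=onz(D,f([(419,158),(408,370)],(215,110)),.083)
fl=onz(D,f([(172,135),(148,290),(372,145),(358,302)],(215,110)),.103)
fs=onz(S,f([(163,240),(367,338),(275,110),(480,200)],(140,120)),.103)
tb=tri([tuple(x[0] if x.ndim>1 else x for x in ray(C,p)) for C,p in((S,f([(404,113)],(140,120))),(D,f([(418,222)],(215,110))))])
print(a,b,b2,fl,fs,tb,sep="\n")
# fit machine pose by points
m=[];w=[]
def add(q,p):
    for i,j in zip(q,p): m.append(i);w.append(j[:2])
add([(95,-120),(95,120)],a);add([(95,-120),(95,120)],b);add([(-85,-95),(-85,95)],b2)
add([(60,-72),(60,72),(-58,-72),(-58,72)],fl);add([(60,-72),(60,72),(-58,-72),(-58,72)],fs);add([(-86,0)],[tb])
m=np.array(m)/1000.;w=np.array(w)
mc=m-m.mean(0);wc=w-w.mean(0);H=mc.T@wc;th=np.arctan2(H[0,1]-H[1,0],H[0,0]+H[1,1])
Rm=np.array([[np.cos(th),-np.sin(th)],[np.sin(th),np.cos(th)]]);t=w.mean(0)-Rm@m.mean(0)
print("yaw",th,"pos",t);print(((w-(m@Rm.T+t))*1000).round(1))
E
```

```text
[[ 0.59683485 -0.3489096   0.1       ]
 [ 0.60453138 -0.111747    0.1       ]
 [ 0.4380543  -0.34390692  0.1       ]]
[[ 0.59766241 -0.34802748  0.1       ]
 [ 0.60297116 -0.11138004  0.1       ]]
[[ 0.41877482 -0.31781745  0.083     ]
 [ 0.42308419 -0.12493239  0.083     ]]
[[ 0.56242118 -0.30338409  0.103     ]
 [ 0.56512815 -0.15932598  0.103     ]
 [ 0.44670034 -0.30110968  0.103     ]
 [ 0.451343   -0.15629112  0.103     ]]
[[ 0.56328567 -0.29789606  0.103     ]
 [ 0.56655334 -0.15966399  0.103     ]
 [ 0.45037188 -0.29744381  0.103     ]
 [ 0.45160658 -0.15632206  0.103     ]]
[ 0.41909151 -0.22725385  0.10594838]
yaw -0.026578033451275913 pos [ 0.5058938  -0.22786645]
[[-0.8  1.4]
 [ 0.5 -1.3]
 [-0.   2.3]
 [-1.1 -0.9]
 [ 0.4  2.8]
 [-0.4  5.7]
 [-1.5 -1.9]
 [-2.7 -1.8]
 [ 0.7 -2.8]
 [ 1.5 -1.9]
 [-0.7  3.5]
 [-1.2 -2.2]
 [ 4.4  0.9]
 [ 1.8 -2. ]
 [-0.8 -1.7]]
```

```bash
python3 -m pendant '[[[0,0,0,-0.3,0,0,-0.12],[0,0,0,-0.3,0,0,-0.12],[0,0,0,-0.3,0,0,-0.12],[0,0,0,-0.3,0,0,-0.12],[0,0,0,-0.3,0,0,-0.12],[0,0,0,-0.3,0,0,-0.12],[0,0,0,-0.3,0,0,-0.12],[0,0,0,-0.3,0,0,-0.12]]]' 40; python3 -c "
from h import *
o=ctrl.get_obs();print(o['q'].round(3),o['tool_rot'],o['eef_pos'])"
```

```text
t: 0.82
eef_pos: [0.2293, -0.6079, 0.2194]
tool_rot: [-3.141, -0.0, 1.327]
force: [-0.3, 0.0, 0.5]
width: -0.002
[ 1.289  0.526 -0.217  1.503  0.12   1.126  0.805] [-3.14107541e+00 -4.92785451e-04  1.32673301e+00] [ 0.22927188 -0.6079191   0.21937928]
```

```bash
python3 -m pendant '[[[0,0,0,0,0,0,-0.12],[0,0,0,0,0,0,-0.12],[0,0,0,0,0,0,-0.12],[0,0,0,0,0,0,-0.12],[0,0,0,0,0,0,-0.12],[0,0,0,0,0,0,-0.12],[0,0,0,0,0,0,-0.12],[0,0,0,0,0,0,-0.12]]]';python3 -m pendant '[[[0,0,0,0,0,0,-0.12],[0,0,0,0,0,0,-0.12],[0,0,0,0,0,0,-0.12],[0,0,0,0,0,0,-0.12],[0,0,0,0,0,0,-0.12],[0,0,0,0,0,0,-0.12],[0,0,0,0,0,0,-0.11],[0,0,0,0,0,0,0]]]'; python3 -c "
from h import *
o=ctrl.get_obs();print(o['q'].round(3),o['tool_rot'],o['eef_pos'])"
```

```text
t: 1.48
eef_pos: [0.2292, -0.6079, 0.2192]
tool_rot: [3.141, -0.001, 2.287]
force: [0.2, 0.1, -0.2]
width: -0.001
t: 2.15
eef_pos: [0.2291, -0.608, 0.2191]
tool_rot: [3.141, -0.0, 3.114]
force: [-0.2, 0.4, 0.6]
width: 0.001
[ 1.541  0.588 -0.603  1.486  0.347  1.177  2.425] [ 3.14066287e+00 -1.90962153e-04  3.11432700e+00] [ 0.22908084 -0.60796746  0.21907658]
```

```bash
python3 -m pendant '[[[0,-2.1,3.4,0,0,0,0],[0,-2.1,3.4,0,0,0,0],[0,-2.1,3.4,0,0,0,0],[0,-2.1,3.4,0,0,0,0],[0,-2.1,3.4,0,0,0,0],[0,-2.1,3.4,0,0,0,0],[0,-2.1,3.4,0,0,0,0],[0,-2.1,3.4,0,0,0,0]]]'; python3 -c "
from h import *
o=ctrl.get_obs();print(o['q'].round(3),o['tool_rot'],o['eef_pos'])
I=ctrl.get_image('wrist');save('w1',I,None,1.5)"
```

```text
t: 2.82
eef_pos: [0.4063, -0.3398, 0.2196]
tool_rot: [-3.141, -0.0, 3.106]
force: [0.9, -0.5, -0.5]
width: -0.003
[ 1.182  0.393 -0.722  1.8    0.295  1.059  1.887] [-3.14126993e+00 -8.31325912e-05  3.10646093e+00] [ 0.40627759 -0.33979888  0.219631  ]
```

View pics/w1.png

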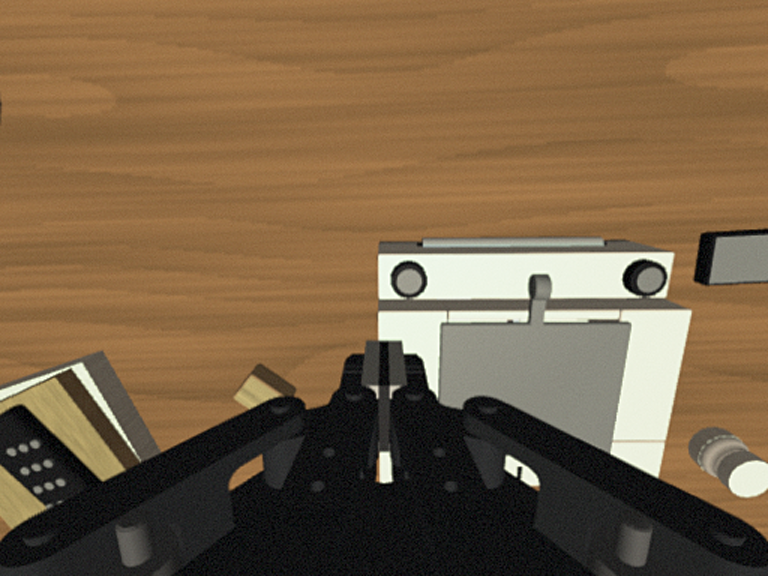

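```bash
python3 - <<'E'
from h import *
C=cam("wrist")
px=np.array([(409,279),(651,278)])/1.5-.17
for z in(.084,.081): print(onz(C,px,z).round(4))
print(onz(C,np.array([(540,287)])/1.5,.112))
c=np.array([(379,253),(673,252)])/1.5-.17;print(onz(C,c,.07).round(4))
f=np.array([(441,322),(630,322)])/1.5-.17;print(onz(C,f,.1065).round(4))
E
```

```text
[[ 0.4231 -0.3102  0.084 ]
 [ 0.427  -0.1192  0.084 ]]
[[ 0.4239 -0.3101  0.081 ]
 [ 0.4278 -0.1172  0.081 ]]
[[ 0.42456362 -0.21671863  0.112     ]]
[[ 0.4043 -0.3337  0.07  ]
 [ 0.4094 -0.0956  0.07  ]]
[[ 0.4517 -0.2876  0.1065]
 [ 0.4551 -0.1447  0.1065]]
```

```bash
python3 -m pendant '[[[0,-1.2,1.8,0,0,0,0],[0,0,0,0,0,0,0],[0,0,0,0,0,0,0],[0,0,0,0,0,0,0]]]'; python3 - <<'E'
from h import *
o=ctrl.get_obs();C=cam("wrist",o);print(o['eef_pos'],o['tool_rot'])
I=ctrl.get_image('wrist');save('w2',I,None,1.5)
print(ctrl.get_obs()['eef_pos'])
E
```

```text
t: 3.2
eef_pos: [0.4175, -0.325, 0.2194]
tool_rot: [-3.141, -0.001, 3.108]
force: [-0.8, -0.7, -0.2]
width: -0.002
[ 0.41749399 -0.32496362  0.21941789] [-3.14112917e+00 -6.84376289e-04  3.10808628e+00]
[ 0.41729986 -0.32523506  0.21936487]
```

View pics/w2.png

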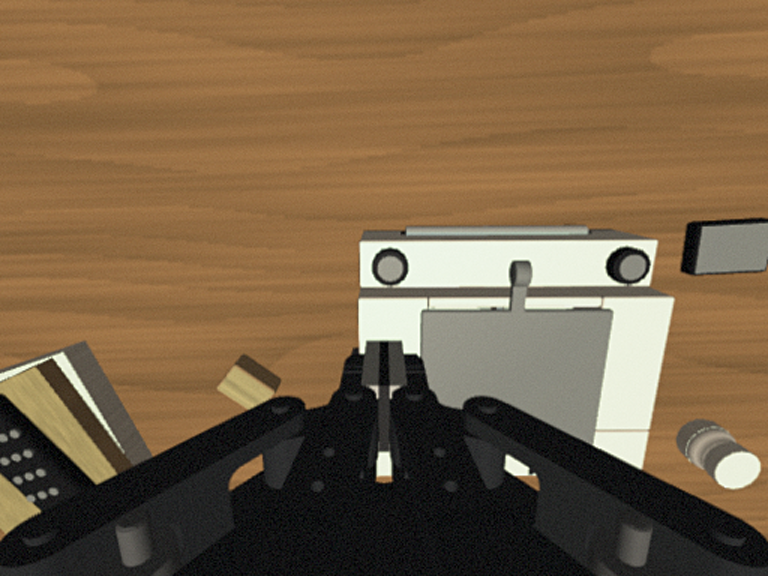

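```bash
python3 - <<'E'
from h import *
C=cam("wrist")
px=np.array([(390,266),(632,265)])/1.5-.17
for z in(.084,.081): print(onz(C,px,z).round(4))
print("tabtop",onz(C,np.array([(520.5,270)])/1.5,.112).round(4))
c=np.array([(360,240),(657,240)])/1.5-.17;print("ledge front",onz(C,c,.07).round(4))
f=np.array([(421,310),(612,310)])/1.5-.17;print("flap",onz(C,f,.1065).round(4))
b=np.array([(359,296),(672,295)])/1.5-.17;print("block",onz(C,b,.1).round(4))
s=np.array([(640,430),(350,430)])/1.5;print(onz(C,s,.1))
E
```

```text
[[ 0.4166 -0.3201  0.084 ]
 [ 0.4222 -0.1318  0.084 ]]
[[ 0.4172 -0.3201  0.081 ]
 [ 0.4229 -0.1299  0.081 ]]
tabtop [[ 0.4168 -0.2271  0.112 ]]
ledge front [[ 0.3974 -0.3435  0.07  ]
 [ 0.4056 -0.1061  0.07  ]]
flap [[ 0.4462 -0.2981  0.1065]
 [ 0.4509 -0.1558  0.1065]]
block [[ 0.4356 -0.3444  0.1   ]
 [ 0.4427 -0.1088  0.1   ]]
[[ 0.55908724 -0.11713508  0.1       ]
 [ 0.55179939 -0.35751103  0.1       ]]
```

```bash
python3 -m pendant '[[[0,0,0.5,3,0,0,0],[0,0,0,4,0,0,0],[0,0,0,3,0,0,0],[0,0,0,2,0,0,0],[0,0,0,0.8,0,0,0],[0,0,0,0.5,0,0,0],[0,0,0,0.5,0,0,0],[0,0,0,0,0,0,0]]]'; python3 -m pendant '[[[0,0,0,0.5,0,0,0],[0,0,0,0,0,0,0],[0,0,0,0,0,0,0]]]'
```

```text
t: 3.92
eef_pos: [0.4186, -0.3195, 0.0818]
tool_rot: [-3.141, 0.001, 3.11]
force: [-0.4, 0.8, 0.8]
width: -0.001
t: 4.17
eef_pos: [0.4187, -0.3191, 0.0771]
tool_rot: [-3.141, 0.001, 3.111]
force: [-0.0, 0.3, 0.2]
width: 0.0
```

```bash
python3 -m pendant '[[[0,0,0,0.2,0,0,0],[0,0,0,0,0,0,0],[0,0,0,0,0,0,0]]]';python3 -m pendant '[[[0,0,0,0.2,0,0,0],[0,0,0,0,0,0,0],[0,0,0,0,0,0,0]]]'
```

```text
t: 4.42
eef_pos: [0.4185, -0.3188, 0.0747]
tool_rot: [-3.141, 0.0, 3.111]
force: [0.3, 0.5, -0.7]
width: 0.002
t: 4.67
eef_pos: [0.4183, -0.3188, 0.0724]
tool_rot: [3.141, -0.0, 3.111]
force: [-0.3, 0.0, -0.0]
width: 0.001
```

```bash
python3 - <<'E'
from h import *
save('w3',ctrl.get_image('wrist'),None,1.5)
save('s3',ctrl.get_image('side'),(215,90,325,200),6)
E
```

```text
(no output)
```

View pics/w3.png

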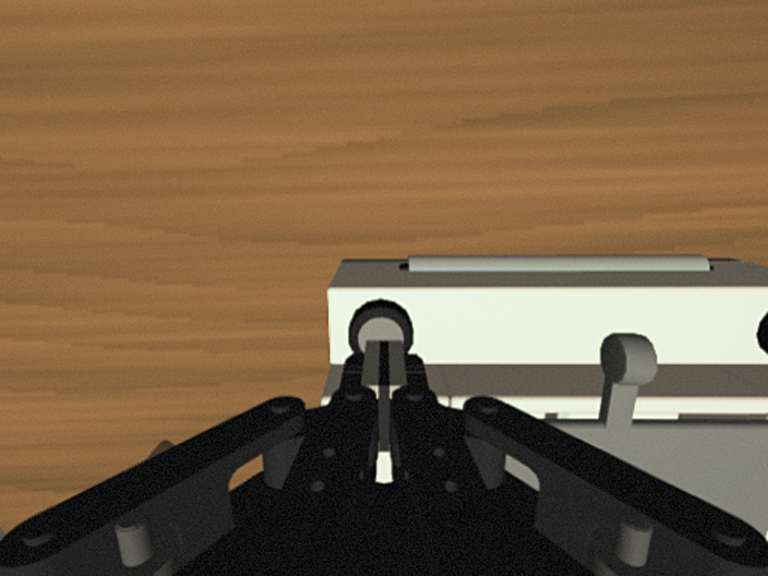

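View pics/s3.png

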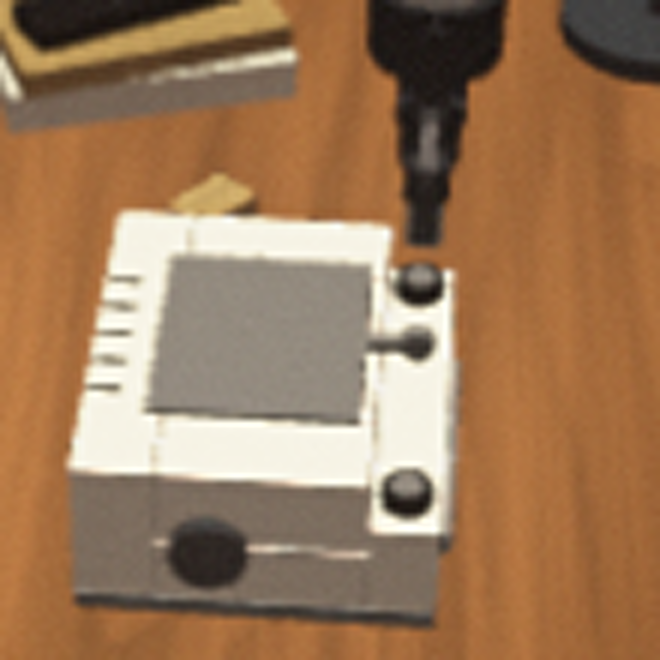

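```bash
python3 - <<'E'
from h import *
o=ctrl.get_obs();print(o['eef_pos'],o['tool_rot'],o['t'])
for n in("side","scene","wrist"):
    C=cam(n);print(n,proj(C,o['eef_pos']),proj(C,[.417,-.3195,.08]))
print("crop side",(proj(cam("side"),o['eef_pos'])-[215,90])*6)
print("wrist x1.5",proj(cam("wrist"),o['eef_pos'])*1.5,proj(cam("wrist"),o['eef_pos']+[0,0,.019])*1.5)
save('c3',ctrl.get_image('scene'),(140,100,250,210),6)
E
```

```text
[ 0.41845088 -0.31878183  0.07256537] [ 3.14155471e+00 -4.69592367e-05  3.11090240e+00] 4.7667
side [[284.38592988 138.17347741]] [[284.9008004  136.36326066]]
scene [[186.43391545 135.79586183]] [[186.24580028 134.06512704]]
wrist [[255.3022685  218.91600217]] [[254.14988918 220.87410637]]
crop side [[416.31557929 289.04086449]]
wrist x1.5 [[382.95340275 328.37400325]] [[382.8916395  344.50190306]]
```

View pics/c3.png

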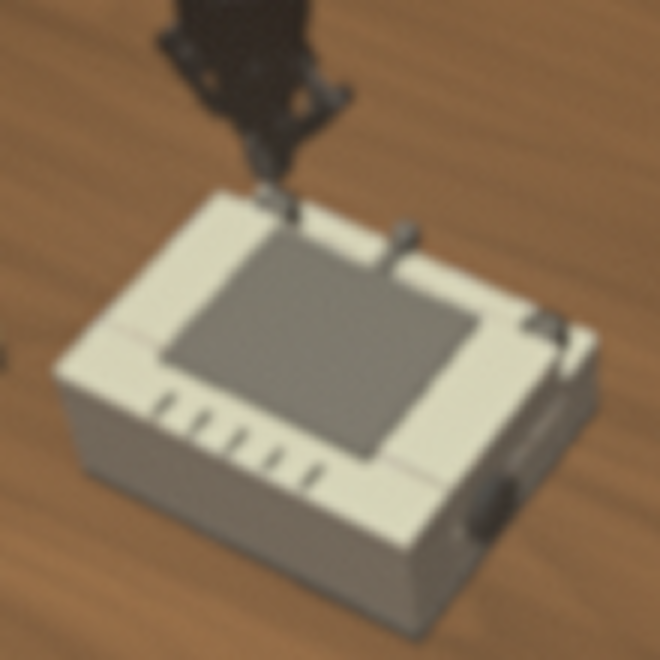

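```bash
python3 - <<'E'
from h import *
o=ctrl.get_obs();e=o['eef_pos'];C=cam("side")
for d in(0,.01,.019,.025,.03): print(d,(proj(C,e+[0,0,d])-[215,90])*6, (proj(cam("scene"),e+[0,0,d])-[140,100])*6,[ (proj(cam("wrist"),e+[dx,0,d])*1.5).round(0) for dx in(0,-.011)])
E
```

```text
0 [[416.25245111 288.98120176]] [[278.53502587 214.77445407]] [array([[383., 328.]]), array([[382., 306.]])]
0.01 [[417.06701469 275.19423506]] [[276.55486147 203.44870064]] [array([[383., 336.]]), array([[382., 313.]])]
0.019 [[417.80389298 262.69939319]] [[274.75458937 193.14977576]] [array([[383., 345.]]), array([[382., 320.]])]
0.025 [[418.29713211 254.32365074]] [[273.54474382 186.22742339]] [array([[383., 350.]]), array([[382., 325.]])]
0.03 [[418.70937989 247.31570863]] [[272.5305712  180.42395767]] [array([[383., 356.]]), array([[382., 329.]])]
```

```bash
python3 -m pendant '[[[0,0,0,0.3,0,0,0],[0,0,0,0.3,0,0,0],[0,0,0,0,0,0,0]]]'; python3 -m pendant '[[[0,0,0,0.3,0,0,0],[0,0,0,0.2,0,0,0],[0,0,0,0,0,0,0]]]'; python3 - <<'E'
from h import *
save('w4',ctrl.get_image('wrist'),None,1.5)
save('s4',ctrl.get_image('side'),(215,90,325,200),6)
E
```

```text
t: 5.07
eef_pos: [0.418, -0.3186, 0.0659]
tool_rot: [3.141, -0.001, 3.111]
force: [0.4, 0.1, -0.6]
width: -0.001
t: 5.32
eef_pos: [0.4181, -0.3186, 0.0611]
tool_rot: [3.141, -0.001, 3.111]
force: [0.1, 0.2, 0.4]
width: 0.0
```

View pics/w4.png

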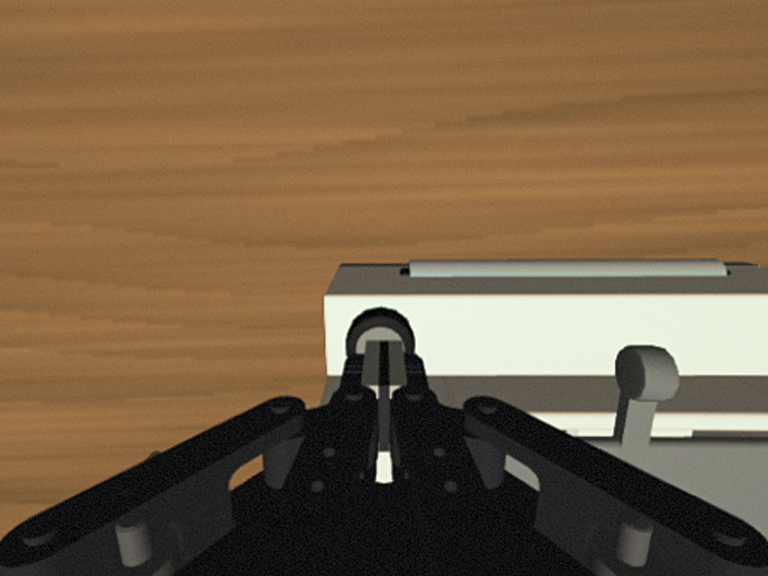

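View pics/s4.png

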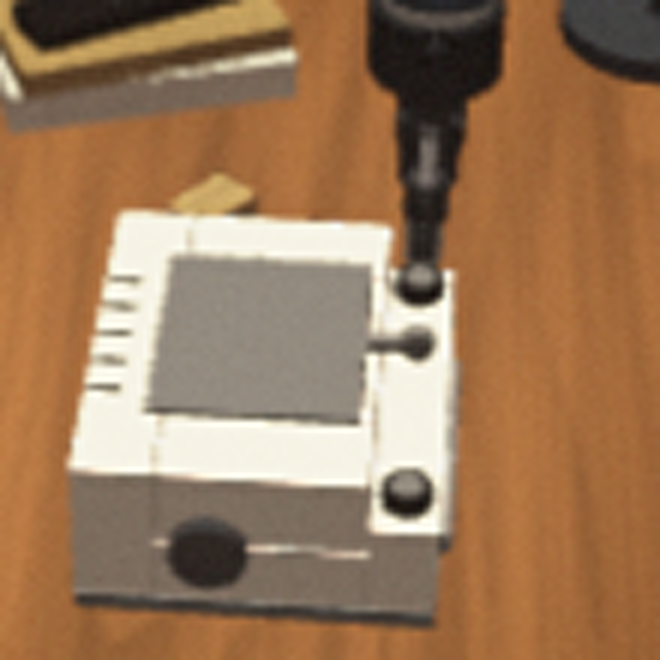

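```bash
python3 -m pendant '[[[0,0,0,0.3,0,0,0],[0,0,0,0.3,0,0,0],[0,0,0,0,0,0,0]]]'; python3 -m pendant '[[[0,0,0,0.3,0,0,0],[0,0,0,0.2,0,0,0],[0,0,0,0,0,0,0]]]';  python3 -m pendant '[[[0,0,0,0.2,0,0,0],[0,0,0,0,0,0,0]]]'
```

```text
t: 5.67
eef_pos: [0.418, -0.3187, 0.055]
tool_rot: [3.141, -0.001, 3.111]
force: [0.6, 0.8, 0.2]
width: 0.005
t: 5.92
eef_pos: [0.4182, -0.3186, 0.0501]
tool_rot: [3.141, -0.001, 3.111]
force: [0.4, 0.2, -0.0]
width: 0.003
t: 6.08
eef_pos: [0.4183, -0.3187, 0.0483]
tool_rot: [3.141, -0.0, 3.111]
force: [-0.1, -0.1, -0.5]
width: -0.002
```

```bash
python3 - <<'E'
from h import *
save('w5',ctrl.get_image('wrist'),None,1.5)
save('s5',ctrl.get_image('side'),(215,90,325,200),6)
E
```

```text
(no output)
```

View pics/w5.png

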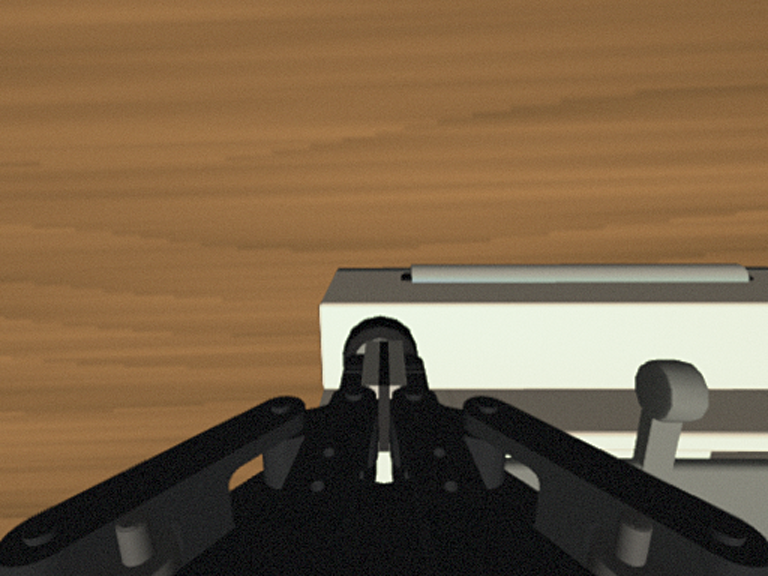

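View pics/s5.png

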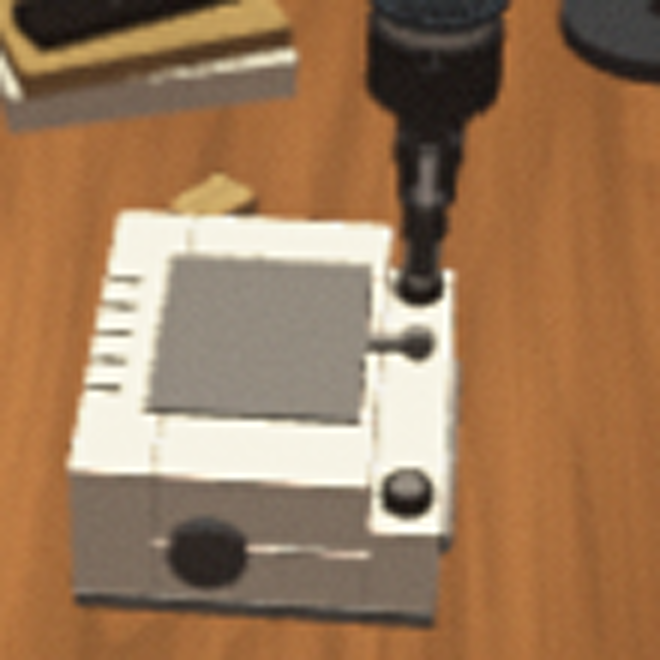

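```bash
for i in 1; do python3 -m pendant '[[[0,0,0,0.2,0,0,0],[0,0,0,0.1,0,0,0]]]'; python3 -m pendant '[[[0,0,0,0.2,0,0,0],[0,0,0,0.1,0,0,0]]]';  python3 -m pendant '[[[0,0,0,0.2,0,0,0],[0,0,0,0.1,0,0,0]]]'; done
```

```text
t: 6.35
eef_pos: [0.4187, -0.319, 0.0457]
tool_rot: [-3.141, 0.0, 3.111]
force: [0.7, 0.8, 4.2]
width: -0.001
t: 6.52
eef_pos: [0.4187, -0.319, 0.0427]
tool_rot: [-3.141, 0.0, 3.111]
force: [1.1, -0.5, 3.6]
width: -0.001
t: 6.68
eef_pos: [0.4188, -0.319, 0.0401]
tool_rot: [-3.141, 0.0, 3.111]
force: [-5.2, 2.2, 21.0]
width: -0.001
```

```bash
python3 -m pendant '[[[0,0,0,-3,0,0,0],[0,0,0,-4,0,0,0],[0,0,3.7,-1,0,0,0],[0,0,3.7,0,0,0,0],[0,0,3.7,0,0,0,0],[0,0.2,3.7,0,0,0,0],[0,0,4,0,0,0,0],[0,0,0,0,0,0,0]]]'; python3 -m pendant '[[[0,0,0,2,0,0,0],[0,0,0,2,0,0,0],[0,0,0,2,0,0,0],[0,0,0,0,0,0,0]]]'
```

```text
t: 7.35
eef_pos: [0.4221, -0.123, 0.1197]
tool_rot: [3.139, 0.0, 3.121]
force: [-0.8, 0.5, 0.8]
width: 0.003
t: 7.68
eef_pos: [0.4195, -0.1303, 0.0567]
tool_rot: [3.14, -0.005, 3.111]
force: [-1.4, 1.0, -0.7]
width: -0.001
```

```bash
python3 -m pendant '[[[0,0,0,0.4,0,0,0],[0,0,0,0,0,0,0]]]'; python3 -m pendant '[[[0,0,0,0.4,0,0,0],[0,0,0,0.2,0,0,0]]]';  python3 -m pendant '[[[0,0,0,0.2,0,0,0],[0,0,0,0.1,0,0,0]]]'
```

```text
t: 7.85
eef_pos: [0.4223, -0.1308, 0.0557]
tool_rot: [3.141, -0.0, 3.111]
force: [0.1, -0.1, 1.2]
width: 0.002
t: 8.02
eef_pos: [0.4228, -0.1312, 0.05]
tool_rot: [-3.141, 0.001, 3.11]
force: [-0.2, 0.8, 1.0]
width: 0.0
t: 8.18
eef_pos: [0.4224, -0.131, 0.0467]
tool_rot: [-3.141, 0.0, 3.111]
force: [-0.4, -0.3, -0.5]
width: -0.002
```

```bash
python3 -m pendant '[[[0,0,0,0.2,0,0,0],[0,0,0,0.1,0,0,0]]]'; python3 -m pendant '[[[0,0,0,0.2,0,0,0],[0,0,0,0,0,0,0]]]';  python3 -m pendant '[[[0,0,0,0.2,0,0,0],[0,0,0,0.1,0,0,0]]]'
```

```text
t: 8.35
eef_pos: [0.4224, -0.131, 0.0437]
tool_rot: [-3.141, 0.0, 3.111]
force: [-1.6, 0.1, 4.1]
width: -0.002
t: 8.52
eef_pos: [0.4224, -0.131, 0.0415]
tool_rot: [-3.141, 0.0, 3.111]
force: [0.5, 0.1, 0.1]
width: -0.0
t: 8.68
eef_pos: [0.4225, -0.1311, 0.0397]
tool_rot: [-3.14, -0.0, 3.111]
force: [-9.8, 1.5, 40.8]
width: 0.003
```

```bash
python3 -m pendant '[[[0,0,0,-3,0,0,0],[0,0,0,-3,0,0,0],[4,0,-3,0,0,0,0],[4,0,-3,0,0,0,0],[4,0,-3.45,0,0,0,0],[4,0,0,0,0,0,0],[4,0,0,0,0,0,0],[4,0,0,0,0,0,0]]]' 40; python3 - <<'E'
from h import *
o=ctrl.get_obs();print(o['eef_pos'],o['tool_rot'],o['width'])
save('w6',ctrl.get_image('wrist'),None,1.5)
save('s6',ctrl.get_image('side'),(215,90,325,200),6)
e=o['eef_pos']
for d in(0,.0355,.0545): print((proj(cam('side'),e+[0,0,d])-[215,90])*6,proj(cam('wrist',o),e+[0,0,d])*1.5)
print(proj(cam('wrist',o),[.4195,-.2256,.1045])*1.5)
E
```

```text
t: 9.35
eef_pos: [0.4191, -0.2245, 0.0983]
tool_rot: [3.141, -0.0, 3.111]
force: [0.4, 0.6, 0.2]
width: 0.47
[ 0.41912739 -0.22448709  0.09825353] [ 3.14064122e+00 -3.64027719e-04  3.11093022e+00] 0.4702618341084589
[[415.96562191 352.00178035]] [[382.95415744 328.37359338]]
[[419.06156226 300.75217163]] [[382.9122965  361.55527623]]
[[420.7451105 272.7308537]] [[382.88127821 386.10349112]]
[[380.50588703 334.16130039]]
```

View pics/w6.png

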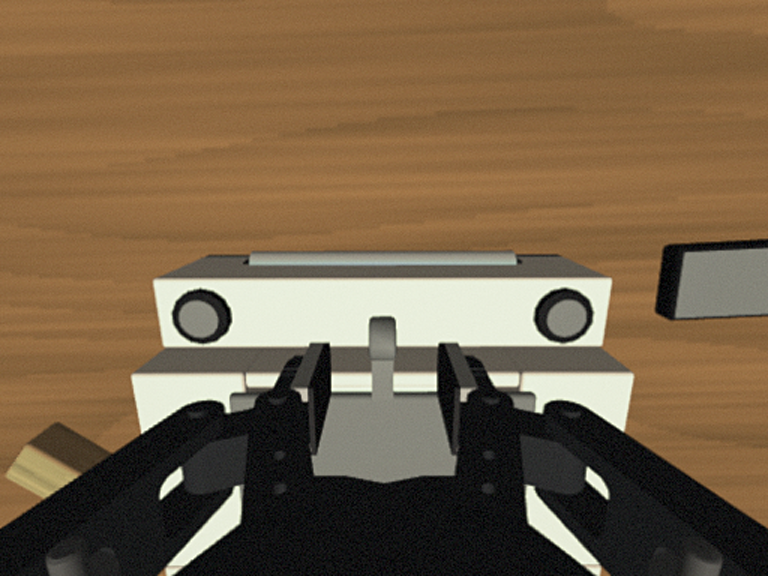

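View pics/s6.png

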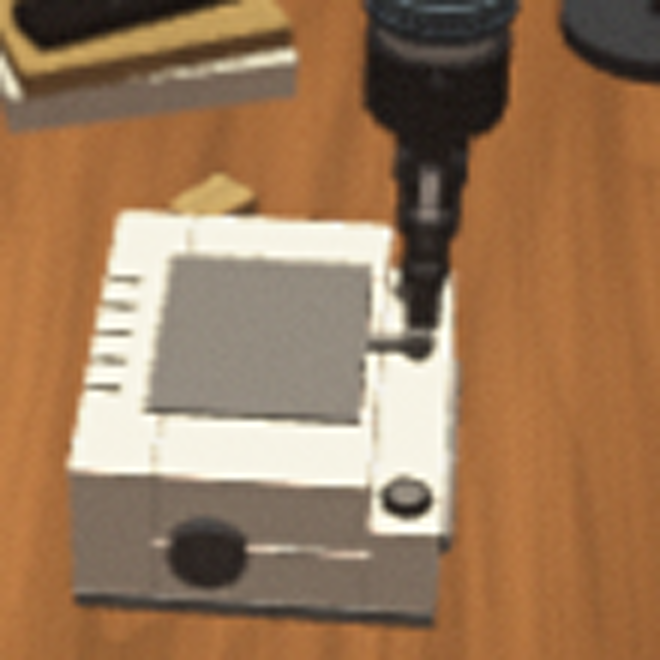

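```bash
python3 -m pendant '[[[4,0,-0.05,1.5,0,0,0],[4,0,0,1.5,0,0,0],[4,0,0,1,0,0,0],[4,0,0,0.5,0,0,0],[4,0,0,0,0,0,0]]]'; python3 - <<'E'
from h import *
o=ctrl.get_obs();print(o['eef_pos'],o['tool_rot'],o['width'])
save('w7',ctrl.get_image('wrist'),None,1.5)
save('s7',ctrl.get_image('side'),(215,90,325,200),6)
E
```

```text
t: 9.87
eef_pos: [0.4187, -0.2247, 0.0527]
tool_rot: [3.14, -0.002, 3.112]
force: [-0.9, 0.4, -0.2]
width: 0.47
[ 0.41873871 -0.22467782  0.05269267] [ 3.14040867e+00 -1.69078799e-03  3.11225966e+00] 0.4695178183268154
```

View pics/w7.png

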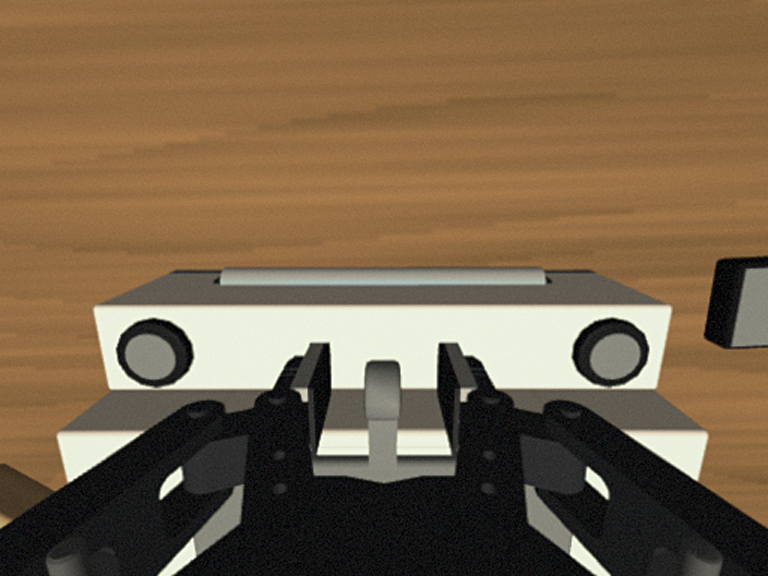

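View pics/s7.png

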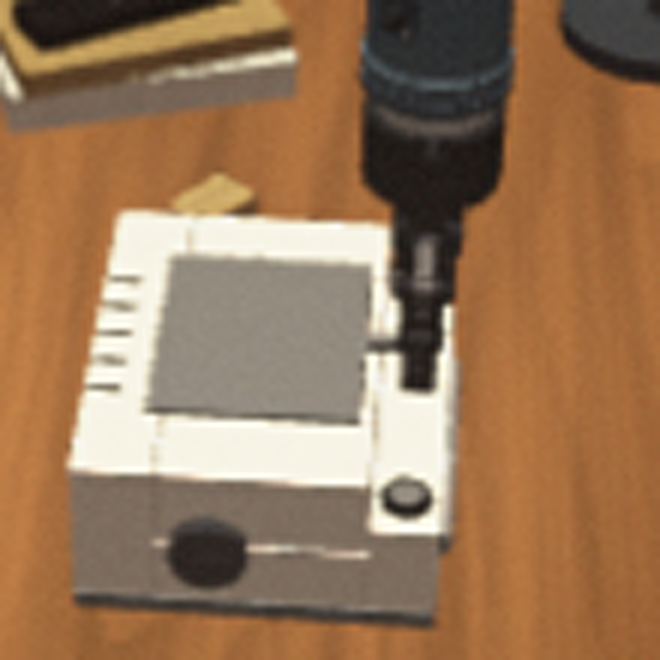

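```bash
python3 -m pendant '[[[0,0,0,0,0,0,0],[0,0,0,0,0,0,0],[0,0,0,0,0,0,0],[0,0,0,0,0,0,0]]]' 25; python3 - <<'E'
import numpy as np
a=np.linspace(0.02,1.66,25)+.027
x=-14.6*np.cos(a);z=14.6*np.sin(a)
print([f"{-dx:.2f},0,{-dz:.2f}" for dx,dz in zip(np.diff(x),np.diff(z))])
E
```

```text
t: 10.3
eef_pos: [0.4197, -0.2253, 0.0539]
tool_rot: [3.141, 0.001, 3.111]
force: [0.9, 3.3, 0.9]
width: 0.13
['-0.08,0,-0.99', '-0.15,0,-0.99', '-0.22,0,-0.97', '-0.28,0,-0.96', '-0.35,0,-0.94', '-0.41,0,-0.91', '-0.47,0,-0.88', '-0.53,0,-0.85', '-0.59,0,-0.81', '-0.64,0,-0.77', '-0.69,0,-0.72', '-0.74,0,-0.67', '-0.78,0,-0.62', '-0.82,0,-0.56', '-0.86,0,-0.51', '-0.89,0,-0.45', '-0.92,0,-0.39', '-0.94,0,-0.32', '-0.96,0,-0.26', '-0.98,0,-0.19', '-0.99,0,-0.12', '-1.00,0,-0.05', '-1.00,0,0.01', '-0.99,0,0.08']
```

```bash
python3 -m pendant '[[[0,-0.08,0,-0.99,0,0,0],[0,-0.15,0,-0.99,0,0,0],[0,-0.22,0,-0.97,0,0,0],[0,-0.28,0,-0.96,0,0,0],[0,-0.35,0,-0.94,0,0,0],[0,-0.41,0,-0.91,0,0,0],[0,-0.47,0,-0.88,0,0,0],[0,-0.53,0,-0.85,0,0,0]]]'; python3 - <<'E'
from h import *
save('s8',ctrl.get_image('side'),(185,50,325,200),4)
E
```

```text
t: 10.97
eef_pos: [0.4436, -0.226, 0.1291]
tool_rot: [3.141, -0.002, 3.111]
force: [-0.4, 4.3, -3.5]
width: 0.135
```

View pics/s8.png

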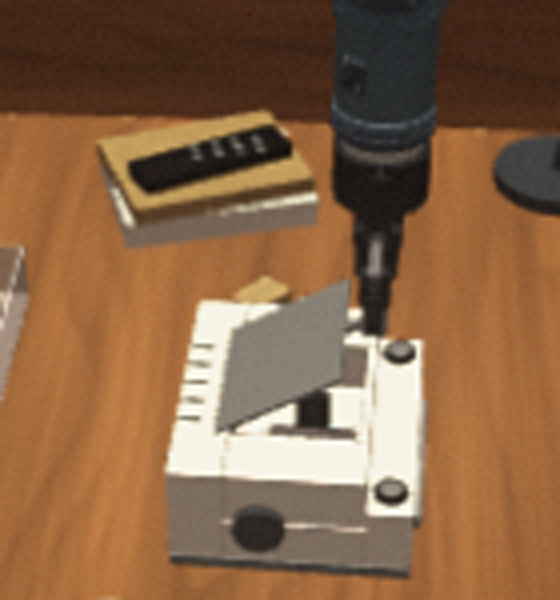

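Flap rises with the gripper; plate tab visible in the well. Continue the arc.

```bash
python3 -m pendant '[[[0,-0.59,0,-0.81,0,0,0],[0,-0.64,0,-0.77,0,0,0],[0,-0.69,0,-0.72,0,0,0],[0,-0.74,0,-0.67,0,0,0],[0,-0.78,0,-0.62,0,0,0],[0,-0.82,0,-0.56,0,0,0],[0,-0.86,0,-0.51,0,0,0],[0,-0.89,0,-0.45,0,0,0]]]'; python3 -m pendant '[[[0,-0.92,0,-0.39,0,0,0],[0,-0.94,0,-0.32,0,0,0],[0,-0.96,0,-0.26,0,0,0],[0,-0.98,0,-0.19,0,0,0],[0,-0.99,0,-0.12,0,0,0],[0,-1,0,-0.05,0,0,0],[0,-1,0,0.01,0,0,0],[0,-0.99,0,0.08,0,0,0]]]';python3 -m pendant '[[[0,0,0,0,0,0,0],[0,0,0,0,0,0,0],[0,0,0,0,0,0,0]]]'; python3 - <<'E'
from h import *
save('s9',ctrl.get_image('side'),(185,50,325,200),4)
save('w9',ctrl.get_image('wrist'),None,1.5)
print(ctrl.get_obs()['q'].round(3))
E
```

```text
t: 11.68
eef_pos: [0.5037, -0.2278, 0.1803]
tool_rot: [3.141, -0.003, 3.111]
force: [-2.1, 4.5, -1.0]
width: 0.133
t: 12.35
eef_pos: [0.583, -0.2301, 0.1935]
tool_rot: [3.141, 0.0, 3.111]
force: [-2.4, 4.3, 3.0]
width: 0.134
t: 12.6
eef_pos: [0.5832, -0.2301, 0.1934]
tool_rot: [3.141, 0.003, 3.111]
force: [0.1, 5.7, 4.8]
width: 0.131
[ 0.781  0.595 -0.696  1.577  0.411  1.117  1.528]
```

View pics/s9.png

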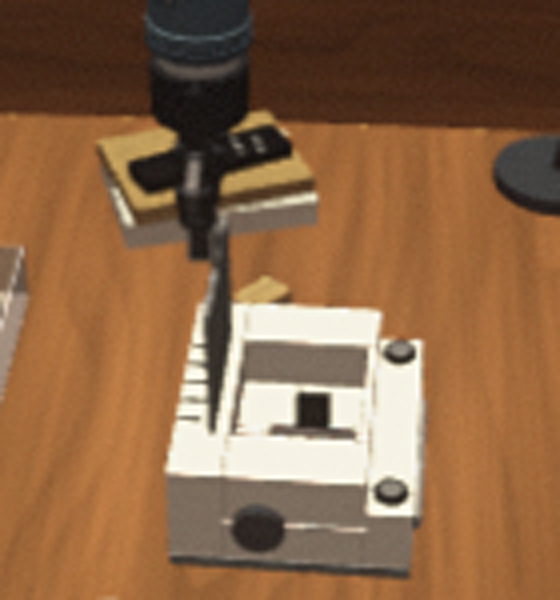

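View pics/w9.png

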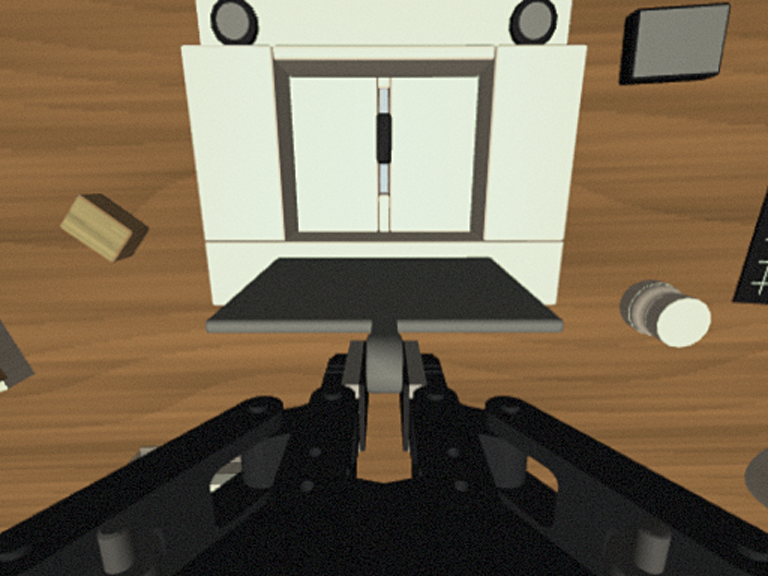

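```bash
python3 - <<'E'
from h import *
o=ctrl.get_obs();C=cam("wrist",o)
# tab black top edges: px (376-391, 114-162)
p=np.array([(376,113),(391,113),(391,163),(376,163)])/1.5-.17
q=onz(C,p,.094);print(q.round(4),q.mean(0))
# well rim and cap tops
print(onz(C,np.array([(234,20),(535,20)])/1.5,.076).round(4))
w=np.array([(275,60),(495,60)])/1.5;print(onz(C,w,.1).round(4))
E
```

```text
[[ 0.4768 -0.2315  0.094 ]
 [ 0.477  -0.2221  0.094 ]
 [ 0.5069 -0.2229  0.094 ]
 [ 0.5066 -0.2326  0.094 ]] [ 0.49182087 -0.22725784  0.094     ]
[[ 0.4182 -0.319   0.076 ]
 [ 0.4239 -0.1297  0.076 ]]
[[ 0.4471 -0.2901  0.1   ]
 [ 0.451  -0.1597  0.1   ]]
```

```bash
python3 -m pendant '[[[2,0,0,0,0,0,0],[4,0,0,0,0,0,0],[4,0,0,0,0,0,0],[4,0,0,0,0,0,0],[4,0,0,-2,0,0,0],[4,0,0,-4,0,0,0],[4,0,0,0,0,0,0]]]'; python3 -m pendant '[[[4,3,0,0,0,0,0],[4,3,0,0,0,0,0],[4,3.1,0,0,0,0,0],[4,0,0,0,0,0,0],[4,0,0,0,0,0,0]]]'; python3 - <<'E'
from h import *
o=ctrl.get_obs();C=cam("wrist",o);print(o['eef_pos'],o['tool_rot'])
save('w10',ctrl.get_image('wrist'),None,1.5)
save('s10',ctrl.get_image('side'),(185,50,325,200),4)
print(proj(C,[.4918,-.2273,.094])*1.5)
E
```

```text
t: 13.28
eef_pos: [0.5855, -0.2317, 0.2587]
tool_rot: [-3.139, 0.009, 3.11]
force: [1.5, 0.3, 1.0]
width: 0.467
t: 13.7
eef_pos: [0.4898, -0.2292, 0.2522]
tool_rot: [-3.14, -0.0, 3.109]
force: [1.4, -0.8, 0.5]
width: 0.473
[ 0.48976703 -0.22922442  0.25222132] [-3.13961190e+00 -3.98837771e-04  3.10877468e+00]
[[385.9633194  263.36592053]]
```

View pics/w10.png

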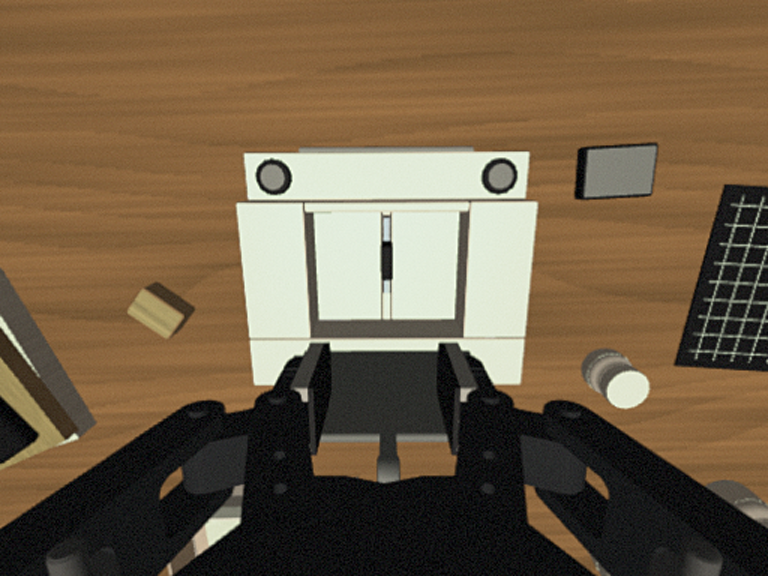

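View pics/s10.png

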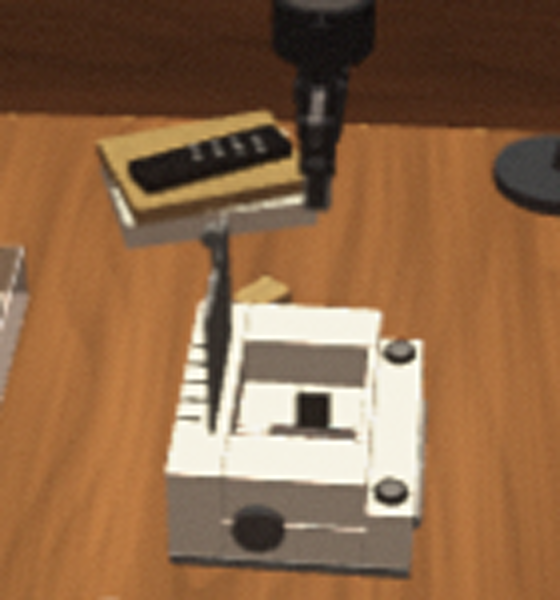

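```bash
python3 -m pendant '[[[4,-0.1,0.15,3,0,0,0],[4,0,0,4,0,0,0],[4,0,0,4,0,0,0],[4,0,0,3,0,0,0],[4,0,0,2,0,0,0],[4,0,0,0,0,0,0],[4,0,0,0,0,0,0]]]'; python3 - <<'E'
from h import *
o=ctrl.get_obs();C=cam("wrist",o);print(o['eef_pos'],o['tool_rot'])
save('w11',ctrl.get_image('wrist'),None,1.5)
print(proj(C,[.4918,-.2273,.094])*1.5,proj(C,o['eef_pos']+[0,0,.035])*1.5)
E
```

```text
t: 14.38
eef_pos: [0.4928, -0.2258, 0.0915]
tool_rot: [3.14, -0.001, 3.112]
force: [0.3, 0.7, 0.3]
width: 0.47
[ 0.49282456 -0.22584531  0.09149087] [ 3.14016051e+00 -8.14615591e-04  3.11175219e+00]
[[379.7174747  328.31554326]] [[382.95588193 360.95046869]]
```

View pics/w11.png

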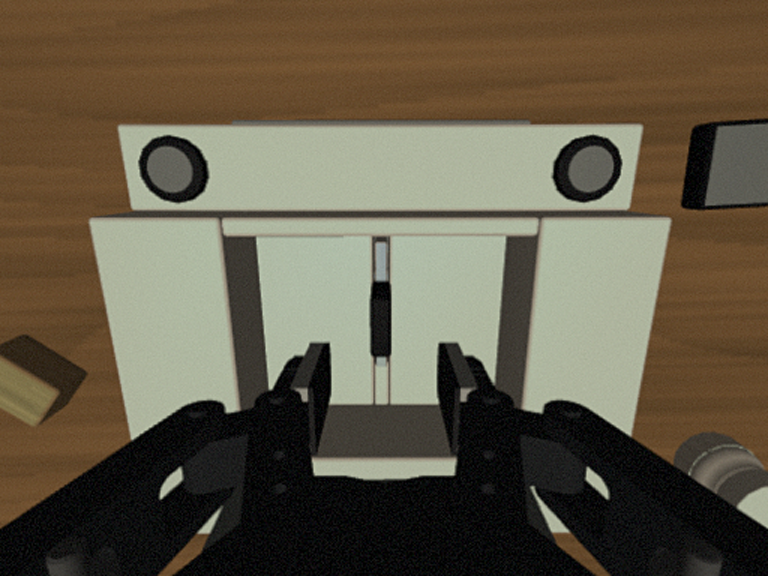

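```bash
python3 - <<'E'
from h import *
o=ctrl.get_obs();C=cam("wrist",o);print(o['eef_pos'])
print(onz(C,np.array([(380.5,283),(380.5,357)])/1.5-.17,.094).round(4))
print(onz(C,np.array([(174,170),(588,168)])/1.5-.17,.076).round(4))
E
```

```text
[ 0.49378424 -0.22625635  0.09279811]
[[ 0.4715 -0.2268  0.094 ]
 [ 0.5075 -0.2279  0.094 ]]
[[ 0.4202 -0.3195  0.076 ]
 [ 0.4249 -0.1309  0.076 ]]
```

```bash
python3 -m pendant '[[[4,0.15,-0.1,1.5,0,0,0],[4,0,0,1.5,0,0,0],[4,0,0,1.2,0,0,0],[4,0,0,0,0,0,0],[4,0,0,0,0,0,0]]]';python3 -m pendant '[[[4,0,0,0.8,0,0,0],[4,0,0,0.7,0,0,0],[4,0,0,0,0,0,0],[4,0,0,0,0,0,0]]]'; python3 - <<'E'
from h import *
o=ctrl.get_obs();C=cam("wrist",o);print(o['eef_pos'],o['tool_rot'])
save('w12',ctrl.get_image('wrist'),None,1.5)
save('s12',ctrl.get_image('side'),(185,50,325,200),4)
E
```

```text
t: 14.85
eef_pos: [0.4913, -0.2276, 0.0507]
tool_rot: [-3.141, 0.001, 3.111]
force: [0.1, -0.1, -0.5]
width: 0.472
t: 15.18
eef_pos: [0.4903, -0.2274, 0.0347]
tool_rot: [3.141, -0.001, 3.111]
force: [0.2, 0.2, -0.2]
width: 0.467
[ 0.49031721 -0.22740287  0.03472216] [ 3.14138045e+00 -6.75778489e-04  3.11088483e+00]
```

View pics/w12.png

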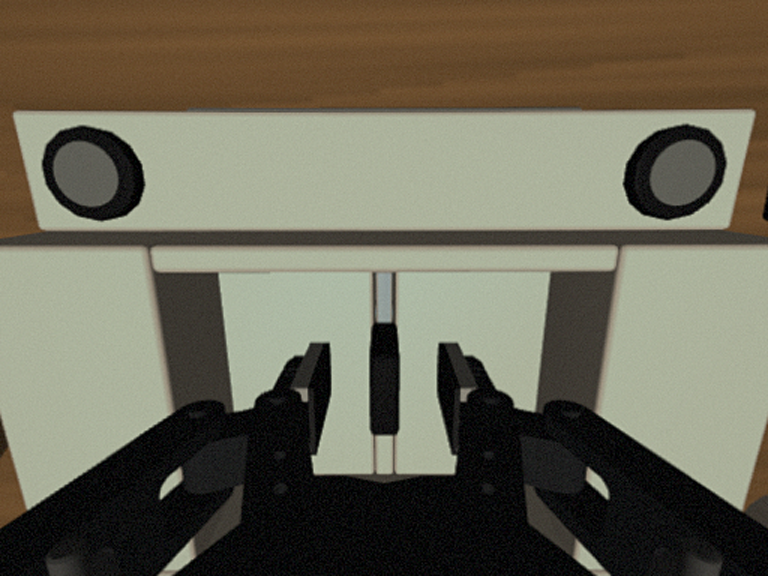

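View pics/s12.png

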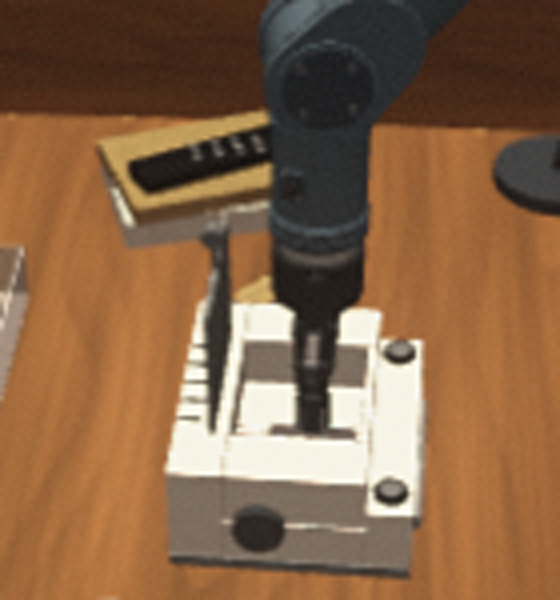

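```bash
python3 -m pendant '[[[0,-0.1,0,0,0,0,0],[0,0,0,0,0,0,0],[0,0,0,0,0,0,0],[0,0,0,0,0,0,0],[0,0,0,0,0,0,0],[0,0,0,0,0,0,0]]]' 60; python3 - <<'E'
from h import *
save('w13',ctrl.get_image('wrist'),None,1.5)
E
```

```text
t: 15.78
eef_pos: [0.4921, -0.2276, 0.0354]
tool_rot: [-3.141, 0.001, 3.111]
force: [0.7, 0.4, 4.0]
width: 0.1
```

View pics/w13.png

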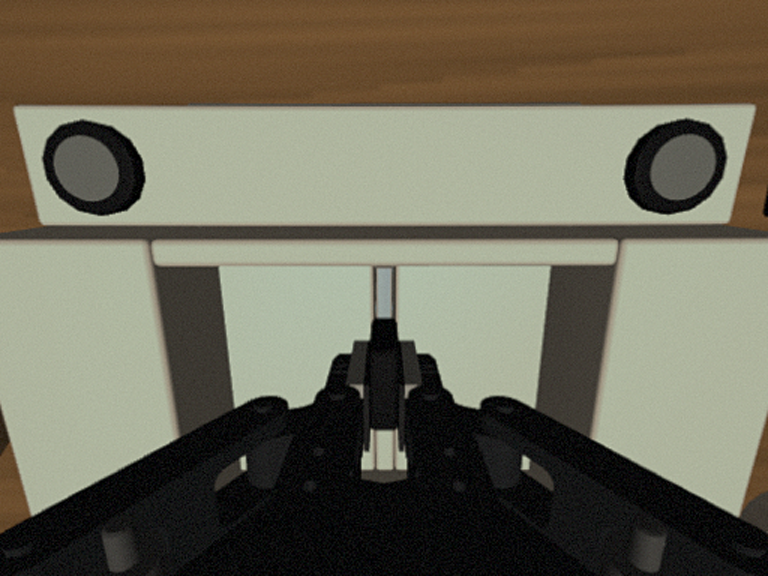

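```bash
python3 -m pendant '[[[0,0,0,-0.5,0,0,0],[0,0,0,-1,0,0,0],[0,0,0,-1,0,0,0],[0,0,0,-1,0,0,0],[0,0,0,-1,0,0,0],[0,0,0,-1,0,0,0]]]'; python3 -m pendant '[[[0,0,0,-1.5,0,0,0],[0,0,0,-1.5,0,0,0],[0,0,0,-1.5,0,0,0],[0,0,0,-1.5,0,0,0],[0,0,0,-1.5,0,0,0],[0,0,0,-1,0,0,0],[0,0,0,0,0,0,0],[0,0,0,0,0,0,0]]]'; python3 - <<'E'
from h import *
print(ctrl.get_obs()['q'].round(3))
save('w14',ctrl.get_image('wrist'),None,1.5)
save('s14',ctrl.get_image('side'),(185,50,325,200),4)
E
```

```text
t: 16.33
eef_pos: [0.4916, -0.2276, 0.0913]
tool_rot: [-3.141, 0.0, 3.111]
force: [-0.7, -1.2, -1.0]
width: 0.099
t: 17.0
eef_pos: [0.4916, -0.2277, 0.1753]
tool_rot: [-3.141, 0.001, 3.111]
force: [0.9, -0.1, -1.2]
width: 0.102
[ 0.909  0.476 -0.726  1.815  0.373  0.991  1.569]
```

View pics/w14.png

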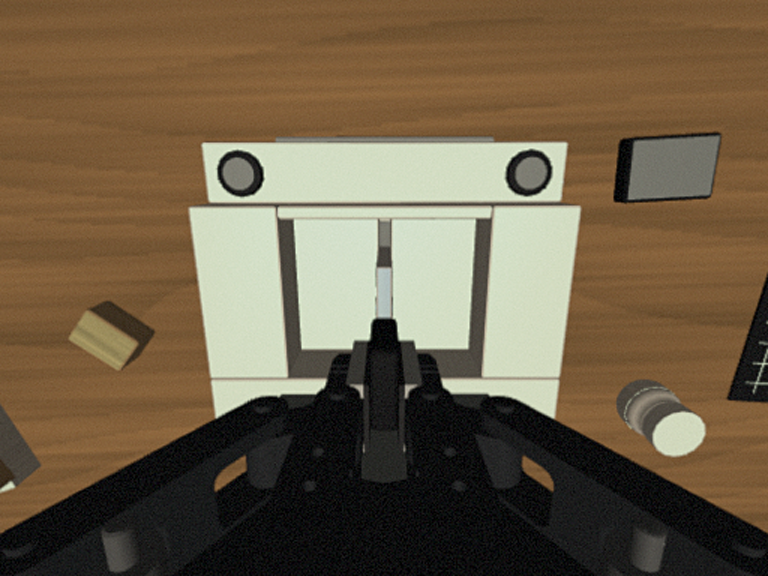

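View pics/s14.png

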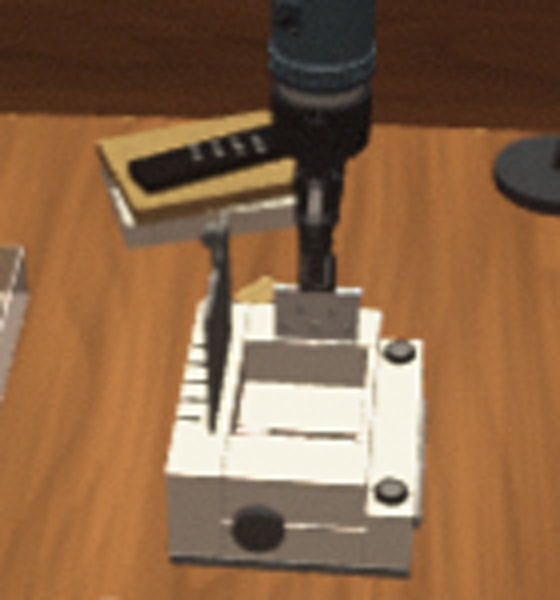

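```bash
python3 -m pendant '[[[0,0,1,-0.1,0,0,0],[0,0,2,0,0,0,0],[0,0,2.5,0,0,0,0],[0,0,2.5,0,0,0,0],[0,0,2.5,0,0,0,0],[0,0,2.5,0,0,0,0],[0,-0.3,2.5,0,0,0,0],[0,-0.5,2.5,0,0,0,0]]]'; python3 -m pendant '[[[0,-0.5,2.5,0,0,0,0],[0,-0.5,2.5,0,0,0,0],[0,-0.5,2.5,0,0,0,0],[0,-0.5,2.5,0,0,0,0],[0,-0.5,2.5,0,0,0,0],[0,-0.5,2.5,0,0,0,0],[0,-0.4,2.5,0,0,0,0],[0,-0.3,2.5,0,0,0,0]]]'; python3 -m pendant '[[[0,0,2.5,0,0,0,0],[0,0,2,0,0,0,0],[0,0,1,0,0,0,0],[0,0,0,0,0,0,0],[0,0,0,0,0,0,0],[0,0,0,0,0,0,0]]]'; python3 - <<'E'
from h import *
print(ctrl.get_obs()['q'].round(3))
I=ctrl.get_image('wrist');save('w15',I,None,1.5)
save('s15',ctrl.get_image('side'),None,1.5)
save('c15',ctrl.get_image('scene'),None,1.5)
E
```

```text
t: 17.77
eef_pos: [0.504, -0.0458, 0.1754]
tool_rot: [3.141, -0.002, 3.111]
force: [0.4, -0.2, -1.1]
width: 0.103
t: 18.43
eef_pos: [0.5475, 0.1529, 0.1752]
tool_rot: [3.142, -0.001, 3.111]
force: [0.3, -0.5, -0.6]
width: 0.101
t: 18.93
eef_pos: [0.55, 0.204, 0.1755]
tool_rot: [-3.14, -0.001, 3.109]
force: [0.5, 0.2, -0.8]
width: 0.104
[ 0.118  0.57  -0.767  1.697  0.445  1.059  0.745]
```

View pics/w15.png

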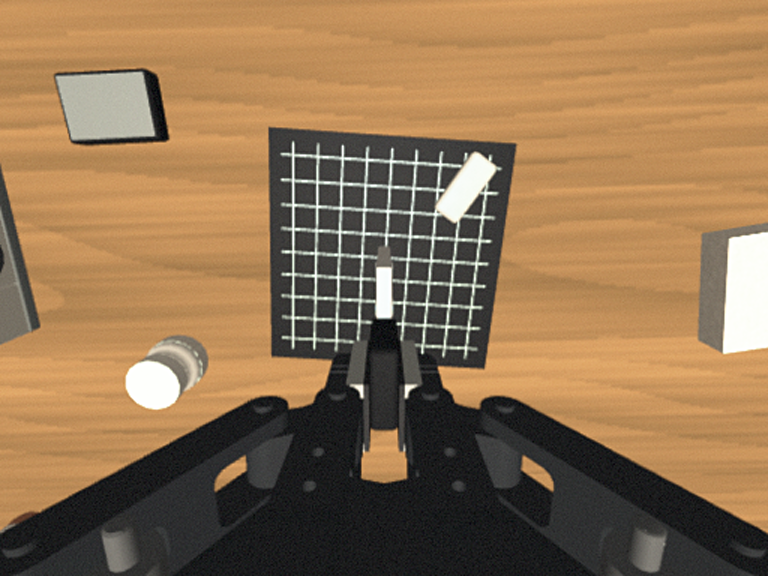

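View pics/s15.png

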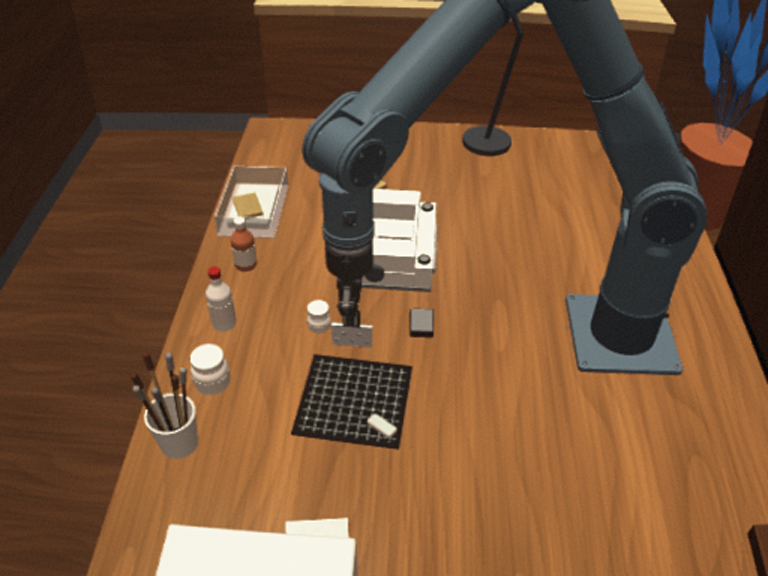

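View pics/c15.png

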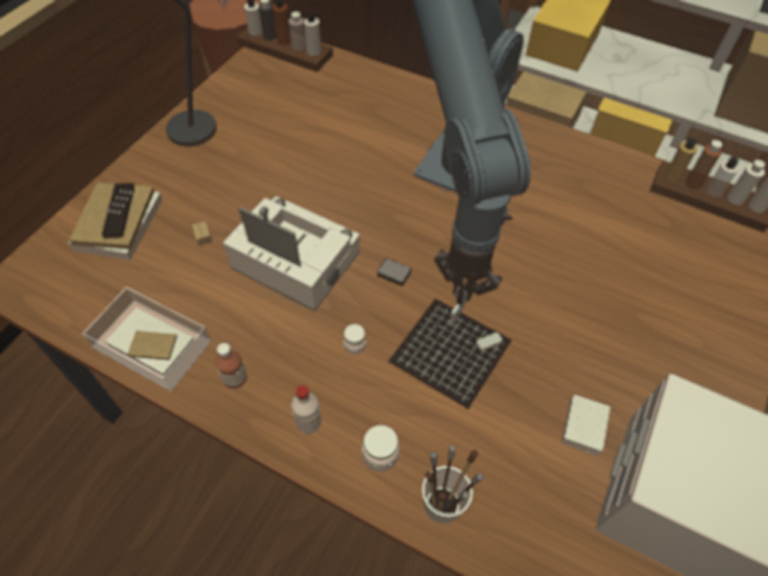

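```bash
python3 - <<'E'
from h import *
o=ctrl.get_obs();print(o['eef_pos'],o['qd'].round(3),o['width'])
for n in("side","scene"): print(n,[(proj(cam(n),[x,.204,z])*1.5).round(0).tolist() for x,z in((.515,.152),(.585,.152),(.515,.202),(.585,.202))])
C=cam("wrist",o);print(onz(C,np.array([(270,128),(516,144),(485,367),(272,356)])/1.5,.003).mean(0))
save('s16',ctrl.get_image('side'),(190,170,290,240),7)
E
```

```text
[0.5502362  0.20414795 0.17582505] [-0.006 -0.    -0.006 -0.002 -0.002 -0.001 -0.001] 0.10168068532646678
side [[[371.0, 346.0]], [[331.0, 344.0]], [[371.0, 326.0]], [[330.0, 324.0]]]
scene [[[465.0, 301.0]], [[451.0, 327.0]], [[468.0, 286.0]], [[453.0, 313.0]]]
[0.5500104 0.2061122 0.003    ]
```

View pics/s16.png

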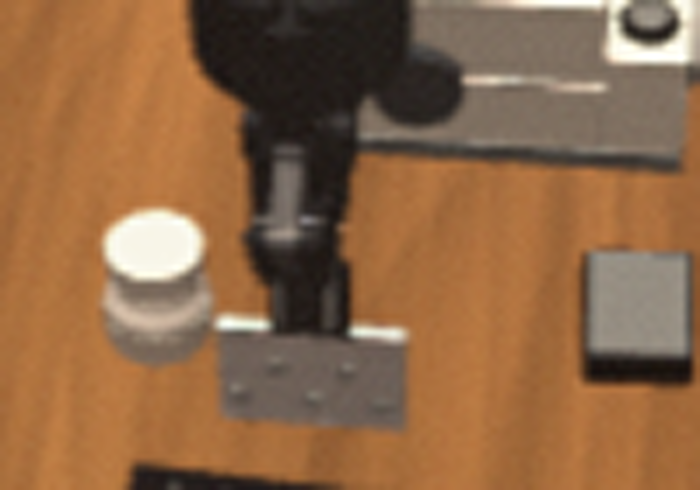

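```bash
python3 -c "
from workcell import ctrl
print(ctrl.job_done())
o=ctrl.get_obs();print(o['t'],o['eef_pos'],o['width'])"
```

```text
the job is handed in; nothing more can be done
None
the job is handed in; nothing more can be done
```

I pushed both caps down to their stops, lifted the flap upright and left it standing, then drew the spare plate out of its slot. I handed the job in at about 19 s with the plate held over the mat.

**What the last checks showed**
- **Plate:** it is upright with the tab uppermost, and its lower edge is at about 0.152 m. It is about 2 mm from the mat's measured centre. In the side view its lower right corner is within about 1 px of where it should be.
- **Hold:** the gripper opening is steady at the tab's thickness, and the joints were almost still.
- **Caps:** both gave about 4 N of friction and then a hard stop at the same height. The last push read 21 N on the right cap and 41 N on the left, through the fingertips. In the pictures both caps are down.
- **Flap:** it stands at about 1.66 rad by my arc calculation. I did not measure that angle in the images.
- **Other things on the table:** none looks displaced in the final pictures. I compared them by eye only.

**What disagreed:** with the fingers shut, the real fingertips sat about 35 mm behind the reported TCP along the tool. My first push on the right cap therefore stopped short without touching it. I corrected for this using the camera pictures and the contact force, and the cap stops and both grasps agreed with the corrected value.

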